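Leak-check the drying box lid joint

TASK

Shut the lid of the grey drying box fully, then take the leak probe out of its cradle and check the lid's joint: guide the nozzle tip slowly (no faster than 5 cm per second) along the dark line, keeping within about a centimetre of it without pressing on the box, from the lid's front left corner (as seen from the robot) along the whole front edge, round the front right corner and on along the right-hand edge to the steel plate. Then lay the probe back in its cradle; leave the lid shut and everything else on the table where it stands.

Things in the scene. Friction and masses are not known exactly. Their poses are not given: they have to be found in the camera images.
- box: Grey drying box fixed to the table, 190 mm deep (x), 220 wide (y), 80 high; origin under its centre, +x to its hinge side (away from the robot), yaw within 0.3 rad. Its lid (aluminium, 150 x 180 mm, central) shuts flush with the top rim; their joint is a thin dark line. A steel plate 30 x 12 mm, 3 mm thick, lies on the right-hand rim 12.5 mm outside the joint, at the end of the run.
- lid (a joint): Lid angle (rad): 0 shut and flush (hard stop), growing as the front edge swings up about the hinge on the box's far (+x) side, at most 1.3. Starts half open. The hinge is stiff: the lid stays where it is left; 2 to 5 N on its front part moves it.
- lid_front (a point): Middle of the front edge of the lid's upper face, 151 mm from the hinge axis; moves with the lid. The upper face is flat but for a black knob, 26 mm across and 22 mm tall, on its middle line 60 mm from the hinge.
- lid_hinge (a point): Middle of the lid's hinge axis: in the plane of the lid's upper face, along the box's y axis, 80 mm above the table.
- cradle: Rest fixed to the table, its centre 110 mm from this origin along -x (+x away from the robot, yaw within 0.3 rad). Base 130 x 80 x 12 mm; two white uprights 47 mm before and behind the centre, 82 mm clear between them for fingers. Each has a slot along x, open above, 32 mm wide, floor 70 mm above the table, cheeks to 92 mm, flared out to 108 mm height and 62 mm width.
- probe: White rigid leak probe lying in the cradle, x axis along the cradle's. Handle 150 mm long (x), 26 wide (y), 30 tall (z); origin at the handle's centre, 85 mm above the table and within 8 mm of the cradle's centre. A steel nozzle, 8 mm thick, leaves the +x end and bends straight down. About 130 to 210 g, balanced within 10 mm of the origin.
- probe_tip (a point): Lower end of the probe's nozzle: 100 mm along x and 64 mm below the probe's origin.
- seam_0 (a point): Point of the lid's joint on the box's rim (80 mm high, fixed to the box); start of the run: the lid's front left corner.
- seam_1 (a point): Point of the lid's joint on the box's rim (80 mm high, fixed to the box); 36 mm along the front edge from the start.
- seam_2 (a point): Point of the lid's joint on the box's rim (80 mm high, fixed to the box); 72 mm along the front edge from the start.
- seam_3 (a point): Point of the lid's joint on the box's rim (80 mm high, fixed to the box); 108 mm along the front edge from the start.
- seam_4 (a point): Point of the lid's joint on the box's rim (80 mm high, fixed to the box); 144 mm along the front edge from the start.
- seam_5 (a point): Point of the lid's joint on the box's rim (80 mm high, fixed to the box); the lid's front right corner, 180 mm from the start.
- seam_6 (a point): Point of the lid's joint on the box's rim (80 mm high, fixed to the box); on the right-hand edge, 36 mm beyond the corner.
- seam_7 (a point): Point of the lid's joint on the box's rim (80 mm high, fixed to the box); end of the run: on the right-hand edge, 72 mm beyond the corner, beside the steel plate.
- mortar: Bystander: white ceramic mortar, open bowl, 80 mm across the rim, 55 mm tall; origin at the centre of its underside.
- dropper_bottle: Bystander: small amber bottle, 40 mm diameter, 85 mm tall; origin at the centre of its underside.
- amber_bottle: Bystander: larger amber bottle, 68 mm diameter, 130 mm tall; origin at the centre of its underside.
- white_jar: Bystander: white plastic jar, 72 mm diameter, 85 mm tall; origin at the centre of its underside.
- beaker: Bystander: clear open beaker, 70 mm diameter, 90 mm tall; origin at the centre of its underside.
- paper_cup: Bystander: brown card cup, 76 mm across the rim, 100 mm tall; origin at the centre of its underside.
- spatula: Bystander: spatula lying flat, 190 mm long; origin near its middle, on the underside.
Mind the look-alikes: they are no part of the job. What is shaped like the probe but orange is not meant. What is shaped like the cradle but purple is not meant.

How it is judged:
On the way, in this order (a step that is already met when the one before it is completed fails the run):
1. the lid is shut (within 0.03 rad) (value of joint lid below 0.03 rad), for 0.2 s.
2. lid still shut, probe tip within 13 mm of joint point 0 (start of the run: the lid's front left corner) (distance between probe_tip and seam_0 below 0.013 m and value of joint lid below 0.03 rad), for 0.1 s.
3. lid still shut, probe tip within 13 mm of joint point 1 (36 mm along the front edge from the start) (distance between probe_tip and seam_1 below 0.013 m and value of joint lid below 0.03 rad), for 0.1 s.
4. lid still shut, probe tip within 13 mm of joint point 2 (72 mm along the front edge from the start) (distance between probe_tip and seam_2 below 0.013 m and value of joint lid below 0.03 rad), for 0.1 s.
5. lid still shut, probe tip within 13 mm of joint point 3 (108 mm along the front edge from the start) (distance between probe_tip and seam_3 below 0.013 m and value of joint lid below 0.03 rad), for 0.1 s.
6. lid still shut, probe tip within 13 mm of joint point 4 (144 mm along the front edge from the start) (distance between probe_tip and seam_4 below 0.013 m and value of joint lid below 0.03 rad), for 0.1 s.
7. lid still shut, probe tip within 13 mm of joint point 5 (the lid's front right corner, 180 mm from the start) (distance between probe_tip and seam_5 below 0.013 m and value of joint lid below 0.03 rad), for 0.1 s.
8. lid still shut, probe tip within 13 mm of joint point 6 (on the right-hand edge, 36 mm beyond the corner) (distance between probe_tip and seam_6 below 0.013 m and value of joint lid below 0.03 rad), for 0.1 s.
9. lid still shut, probe tip within 13 mm of joint point 7 (end of the run: on the right-hand edge, 72 mm beyond the corner, beside the steel plate) (distance between probe_tip and seam_7 below 0.013 m and value of joint lid below 0.03 rad), for 0.1 s.
At the end, for the whole second after the job is handed in: The lid is shut (within 0.03 rad) and the probe lies released and at rest in the cradle's slots: origin within 25 mm along and 10 mm across of the cradle's centre, 78 to 92 mm above the table, in line with the cradle and level within 0.15 rad (value of joint lid below 0.03 rad and x of probe in the frame of cradle between -0.135 and -0.085 m and y of probe in the frame of cradle between -0.01 and 0.01 m and z of probe in the frame of cradle between 0.078 and 0.092 m and angle between the x axis of probe and the x axis of cradle, either way round below 0.15 rad and angle between probe's own z axis and vertical below 0.15 rad and linear speed of probe below 0.02 m/s and angular speed of probe below 0.2 rad/s); the robot touches nothing.
It fails at once if the probe's tip moves faster than about 7 cm/s along the joint (probe speed, tip within 12 mm of the joint) (((x of probe_tip in the frame of box between -0.087 and -0.063 m and y of probe_tip in the frame of box between -0.102 and 0.102 m and z of probe_tip in the frame of box below 0.093 m) or (y of probe_tip in the frame of box between -0.102 and -0.078 m and x of probe_tip in the frame of box between -0.087 and 0.009 m and z of probe_tip in the frame of box below 0.093 m)) and linear speed of probe above 0.07 m/s).
It fails at once if the probe is pressed on the box or lid with more than 8 N (contact force between probe and box above 8 N).
It fails at once if a bystander is shifted more than 30 mm (distance of any of mortar, dropper_bottle, amber_bottle, white_jar, beaker, paper_cup, spatula from where it was at the start of the episode above 0.03 m).
It fails at once if a standing bystander is tipped by more than 0.35 rad (angle between any of mortar, dropper_bottle, amber_bottle, white_jar, beaker, paper_cup's own z axis and vertical above 0.35 rad).
It also fails if it takes over 72 s, if anything falls off the work surface, if the arm or the gripper's body presses on something with over 40 N, if the wrist force passes 120 N, or if a joint passes its speed limit or range.

ROBOT

A 6-joint arm with a two-finger parallel gripper is mounted at the origin on the work surface. World frame = base frame: x ahead of the robot, y to its left, z up, the work surface at z = 0. Lengths are in m, angles in rad, forces in N, time in s.
With the tool pointing down it reaches from about 0.35 to 0.925 m from the base axis. Payload 6.4 kg.
Tool frame: the origin (TCP) lies at the very end of the fingers, on their centre line; the grasp point (between the pads) lies 19 mm behind it (bot.pinch_z is the z of the grasp point in the tool frame, in m); z points along the fingers, y is the direction in which the jaws open and shut (so a half turn about z gives the same grasp; the last joint's range is limited). The gripper opens to 85 mm and grips with 20 to 120 N. Pads are 22 mm wide; open, the fingers measure 114 mm over their backs; the gripper's body (76 mm by 85 mm) begins 54 mm behind the grasp point. The pads swing forward as they close: fully open they stand 13 mm farther back than shut.
Start: joints at [1.165, 0.245, 1.558, -0, 1.339, -0.174], TCP at [0.149, 0.633, 0.231] pointing down, gripper open.
Joint ranges: [-3.13, 3.13], [-1.02, 2.26], [0.13, 2.54], [-0.95, 4.09], [0.21, 2.88], [-2.74, 2.74]. Speed limits (rad/s): [2.57, 2.57, 3.14, 3.14, 3.14, 3.14].

INTERFACE

Orientations are given as [roll, pitch, yaw] about the fixed x, y, z axes, in that order (R = Rz(yaw) Ry(pitch) Rx(roll)).
In Python, from station import telemetry, cams, bot gives the robot as it stands.
- The arm moves only by the tool drive_tool, never from a script. Its argument "moves" is a list of rows, each an object of numbers: "dx", "dy", "dz": the shift along the world's x, y, z in units of 0.2 m (1.0 is 0.2 m); "wx", "wy", "wz": the turn, a rotation vector about the world's x, y, z in units of pi/2 rad (1.0 is pi/2 rad); "gripper": the opening, from -1 (shut) to 1 (fully open). In form: [{"dx": .., "dy": .., "dz": .., "wx": .., "wy": .., "wz": .., "gripper": ..}, ...]. A call has 1 to 20 rows; each row is the pose to reach, as a shift and turn from the pose measured when the call began; what a row does not reach only later rows make up. A row lasts 1/12 s, in which the tool goes at most 41.7 mm and 7.16 degrees, less where a joint would pass 70% of its speed; a pose out of reach is approached as far as the arm can. A call with a number of a shift or a turn outside -1 to 1 is refused whole. A call with a gripper value outside its range is refused whole. The fingers move at their own pace and stop on an object; "squeeze" is the grip in N (left out, the last holds). Time passes only in rows, so rows that repeat a pose let the fingers close. It gives the time, the measured TCP pose, the force and the opening at its end, in the units of the state.
- telemetry.state(): the state, without advancing time (a new reading comes with each control period).
- cams.snapshot(name): name is "side" or "top" or "wrist"; returns the picture (420x560x3 uint8, blue, green, red); there is no depth.
- cams.get_calibration(name): a dict with "mtx" (3x3 intrinsics, pixels), "dist" ([k1, k2, p1, p2, k3] as OpenCV has them; the pictures are not rectified), "world_from_camera" (4x4, takes a point from camera to world coordinates); the wrist camera has in their place "hand_eye" (4x4, takes a point from camera to tool coordinates, whose origin is the TCP and whose axes are the flange's). Camera axes: x right, y down, z forward; pixel columns grow to the right and rows downward; lengths in m; the calibration is good to about 2 mm. A picture is of the moment at which its call begins: read the wrist's pose just before it. get_calibration takes no time and is no camera call.
- bot.close_job(): hands the job in, once; it reports no verdict.
The state is a dict: "clock": time; "qpos": joint angles; "qvel": joint speeds; "joint_efforts": joint torques, N m; "position": TCP position; "tcp_rot": TCP orientation; "wrist_force": force on the tool from outside, world axes, zero at the start; "wrist_torque": the same for the moment, N m; "width": finger opening in m.
Only numpy, scipy, OpenCV 4.12 (cv2) and the standard library are available. Lean on these libraries where they do the work, as an engineer would, in place of code of your own. Each camera call takes 0.05 s, during which the arm holds its last target. There are 200 camera calls.

## Working session

There is one attempt and no reset: what is moved stays moved. The work goes in short steps, Python scripts to look and compute and a tool call to move; the robot and the scene stay as the last step left them, time stands still between calls to the robot, and variables do not carry over. Pictures are saved under pics/ and viewed, about 8 in all and at most 12, crops included, and the job is handed in when it is done.

Besides the shell and the picture viewer there is one more tool, called after ">>>" as name(argument=value, ...) on one line, values as JSON. drive_tool: Moves the arm, as the interface text tells. Its arguments: {"type":"object","properties":{"moves":{"type":"array","items":{"type":"object","properties":{"dx":{"type":"number","minimum":-1,"maximum":1},"dy":{"type":"number","minimum":-1,"maximum":1},"dz":{"type":"number","minimum":-1,"maximum":1},"wx":{"type":"number","minimum":-1,"maximum":1},"wy":{"type":"number","minimum":-1,"maximum":1},"wz":{"type":"number","minimum":-1,"maximum":1},"gripper":{"type":"number"}}}},"squeeze":{"type":"number"}},"required":["moves"]}

```bash
mkdir -p pics; ls
python3 - <<'E'
from station import telemetry,cams,bot
import cv2
print(telemetry.state())
for n in("top","side"):
    im=cams.snapshot(n); cv2.imwrite(f"pics/{n}0.png",im); c=cams.get_calibration(n); print(n,c)
print(cams.get_calibration("wrist"))
E
```

```text
pics
{'clock': 0.0, 'qpos': array([ 1.16493097e+00,  2.45749673e-01,  1.55903588e+00, -4.47611530e-06,
        1.33871159e+00, -1.74096238e-01]), 'qvel': array([0.00147364, 0.0004692 , 0.00080223, 0.00085997, 0.00113676,
       0.00049827]), 'joint_efforts': array([ 1.71471900e-03, -4.29506421e+01, -3.26134801e+01, -4.45907529e-05,
        5.34756779e-03,  2.80398706e-05]), 'position': array([0.14907032, 0.63209238, 0.23020976]), 'tcp_rot': array([-3.13971619e+00, -3.25604575e-04,  2.90982426e+00]), 'wrist_force': array([0.05728042, 0.24902705, 0.29631989]), 'wrist_torque': array([-0.03326058,  0.03371665, -0.0515522 ]), 'width': 0.08568856346411384}
top {'mtx': array([[457.48756074,   0.        , 292.05173525],
       [  0.        , 457.48756074, 217.45023052],
       [  0.        ,   0.        ,   1.        ]]), 'dist': array([-0.10718263,  0.        ,  0.        ,  0.        ,  0.        ]), 'world_from_camera': array([[-0.0099178 , -0.99551893,  0.0940409 ,  0.45856342],
       [-0.99993044,  0.01047399,  0.00542264, -0.01547637],
       [-0.00638333, -0.09398058, -0.99555357,  1
[... 490 characters left out ...]
0.84978365, -0.52702677,  1.03463731],
       [ 0.        ,  0.        ,  0.        ,  1.        ]])}
{'mtx': array([[344.65669908,   0.        , 279.65923124],
       [  0.        , 344.65669908, 210.42647585],
       [  0.        ,   0.        ,   1.        ]]), 'dist': array([-0.07285804,  0.        ,  0.        ,  0.        ,  0.        ]), 'hand_eye': array([[-3.82943596e-04, -9.44485363e-01, -3.28553273e-01,
         8.48039877e-02],
       [ 9.99999461e-01, -6.78766713e-04,  7.85692479e-04,
         2.03016479e-05],
       [-9.65086071e-04, -3.28552795e-01,  9.44485113e-01,
        -1.42167393e-01],
       [ 0.00000000e+00,  0.00000000e+00,  0.00000000e+00,
         1.00000000e+00]])}
```

View pics/top0.png

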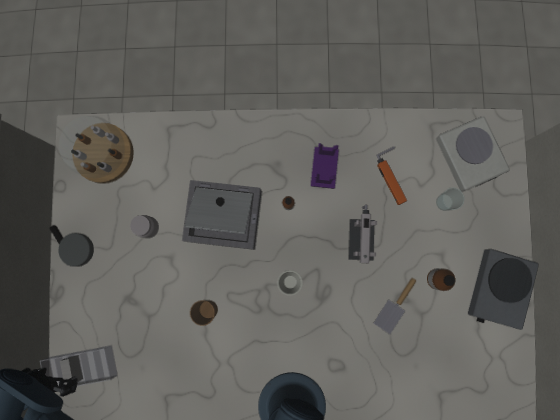

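View pics/side0.png

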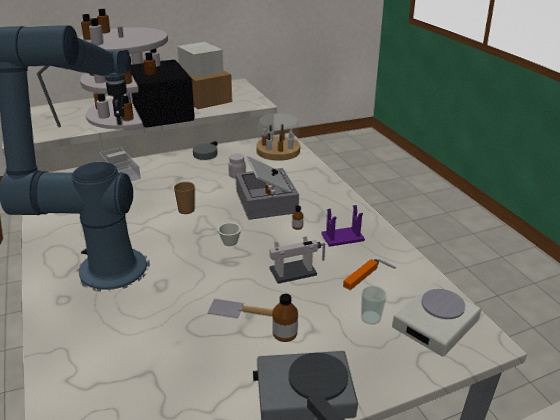

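The top view shows the grey box at (222,215), with its lid half open and its knob at (220,201). Two things could be taken for the probe: the white one in the dark-based cradle at (363,235), and the orange one at (392,180). Two could be taken for the cradle: the white uprights at (363,235), and the purple one at (325,167). By the description I choose the white probe in the white cradle. A close crop of both will check this.

```bash
cat > h.py <<'E'
import numpy as np, cv2
from scipy.spatial.transform import Rotation as R
from station import telemetry,cams,bot
def pose(s=None):
    s=s or telemetry.state(); T=np.eye(4); T[:3,:3]=R.from_euler('xyz',s['tcp_rot']).as_matrix(); T[:3,3]=s['position']; return T
def cal(n,T=None):
    c=cams.get_calibration(n); return c['mtx'],c['dist'],(c['world_from_camera'] if n!='wrist' else T@c['hand_eye'])
def ray(C,uv):
    K,d,W=C; p=cv2.undistortPoints(np.float64(uv).reshape(-1,1,2),K,d).reshape(-1,2)
    v=np.c_[p,np.ones(len(p))]@W[:3,:3].T; return W[:3,3],v/np.linalg.norm(v,axis=1)[:,None]
def plane(C,uv,z):
    o,v=ray(C,uv); return o+v*((z-o[2])/v[:,2])[:,None]
def proj(C,P):
    K,d,W=C; M=np.linalg.inv(W); return cv2.projectPoints(np.float64(P).reshape(-1,1,3),cv2.Rodrigues(M[:3,:3])[0],M[:3,3],K,d)[0].reshape(-1,2)
def tri(C1,u1,C2,u2):
    o1,v1=ray(C1,u1);o2,v2=ray(C2,u2);A=np.stack([v1[0],-v2[0]],1);t=np.linalg.lstsq(A,o2-o1,rcond=None)[0]
    a,b=o1+t[0]*v1[0],o2+t[1]*v2[0];return (a+b)/2,np.linalg.norm(a-b)
E
python3 - <<'E'
import cv2,numpy as np
t=cv2.imread("pics/top0.png");s=cv2.imread("pics/side0.png")
f=lambda i,x,y,w,h,k:np.clip(cv2.resize(i[y:y+h,x:x+w],None,fx=k,fy=k,interpolation=cv2.INTER_CUBIC).astype(float)*1.6,0,255).astype('uint8')
a=f(t,175,170,100,90,4); b=f(t,335,190,60,90,4)   # 400x360, 240x360
c=f(s,225,150,80,75,3); d=f(s,260,225,80,60,3)
# bottom: 240x225, 240x180
o=np.zeros((590,645,3),'uint8');o[:360,:400]=a;o[:360,402:642]=b;o[362:587,:240]=c;o[362:542,250:490]=d
cv2.imwrite("pics/crop1.png",o)
E
```

```text
(no output)
```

View pics/crop1.png

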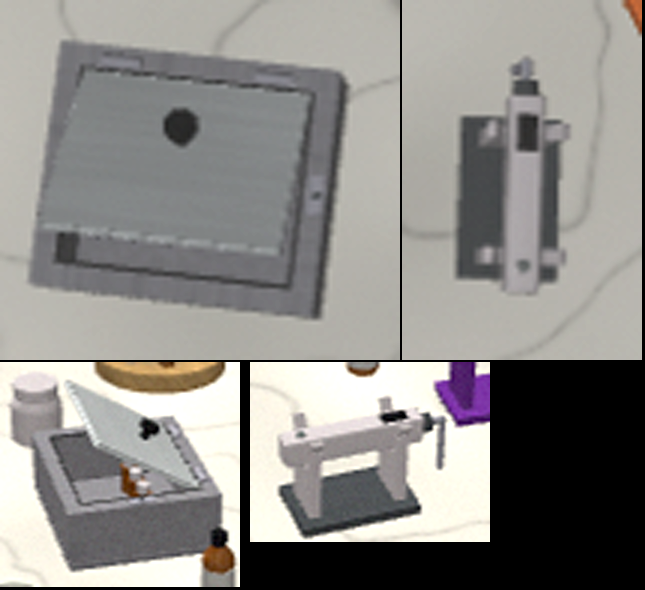

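The crop confirms the choice: a white probe in white uprights on a dark base, with its nozzle pointing away from the robot. The box's rim corners in the crop are at (63,42), (343,72), (322,317) and (32,283). The lid's front edge runs from (42,228) to (275,252).

```bash
cat > m1.py <<'E'
from h import *
C=cal('top'); S=cal('side')
px=lambda a,x,y,k=4:(np.float64(a)+.5)/k-.5+[x,y]
rim=plane(C,px([(63,42),(343,72),(322,317),(32,283)],175,170),.08)
print('rim',rim.round(4).tolist(), [round(np.linalg.norm(rim[i]-rim[(i+1)%4]),4) for i in range(4)])
M=np.float64([(95,110),(95,-110),(-95,-110),(-95,110)])/1000
c=rim[:,:2].mean(0); H=M.T@(rim[:,:2]-c); yaw=np.arctan2(H[0,1]-H[1,0],H[0,0]+H[1,1]); 
print('box',c,yaw)
Rz=np.array([[np.cos(yaw),-np.sin(yaw)],[np.sin(yaw),np.cos(yaw)]])
seamc=px([(290,285),(78,68),(312,93)],175,170); print('seam check in box', ((plane(C,seamc,.08)[:,:2]-c)@Rz).round(4).tolist())
o,v=ray(C,px([(42,228),(275,252)],175,170))
for i in range(2):
    best=min(np.linspace(0,1.3,500),key=lambda a:abs(((o+v[i]*((.08+.151*np.sin(a)-o[2])/v[i,2]))[:2]-c)@Rz[:,0]-(.076-.151*np.cos(a))))
    print('lid angle',best,.08+.151*np.sin(best))
b=px([(524-402,95),(519-402,292)],335,190); P=plane(C,b,.1); d=P[0]-P[1]
print('probe ctr',P.mean(0),'len',np.linalg.norm(d),'yaw',np.arctan2(d[1],d[0]))
b=px([(460-402,116),(558-402,116),(556-402,283),(457-402,278)],335,190); P=plane(C,b,.012);print('cradle base',P.round(4).tolist(),P.mean(0))
# side: handle top far/near end, tip bottom
sp=px([(441-250,466-362)],260,225,3); tp=px([(520-402,64)],335,190)
print('tip',tri(C,tp,S,sp))
for n,uv,z in [('mortar',(289,283),.03),('dropper',(288,203),.08),('jar',(145,226),.08),('cup',(204,312),.05),('amber',(442,280),.06),('beaker',(449,200),.05),('purple',(325,167),.05)]: print(n,plane(C,[uv],z)[0].round(3))
E
python3 m1.py
```

```text
rim [[0.7099, 0.3067, 0.08], [0.6835, 0.0888, 0.08], [0.4953, 0.1055, 0.08], [0.523, 0.3286, 0.08]] [np.float64(0.2195), np.float64(0.189), np.float64(0.2248), np.float64(0.1881)]
box [0.60291036 0.20738533] -0.11380475419307759
seam check in box [[-0.0737, -0.0865], [0.0759, 0.0965], [0.0748, -0.0867]]
lid angle 0.5340681362725451 0.1568649139222347
lid angle 0.5366733466933867 0.15720325774608807
probe ctr [ 0.52420542 -0.22534026  0.1       ] len 0.14836140420429875 yaw -0.04874739466586563
cradle base [[0.5908, -0.1907, 0.012], [0.59, -0.2697, 0.012], [0.4563, -0.2647, 0.012], [0.4613, -0.1856, 0.012]] [ 0.52462891 -0.22767186  0.012     ]
tip (array([ 0.62796779, -0.23706191,  0.02326182]), np.float64(0.006541273493900683))
mortar [0.389 0.004 0.03 ]
dropper [0.635 0.004 0.08 ]
jar [0.568 0.447 0.08 ]
cup [0.302 0.268 0.05 ]
amber [ 0.392 -0.47   0.06 ]
beaker [ 0.643 -0.506  0.05 ]
purple [ 0.752 -0.113  0.05 ]
```

>>> drive_tool(moves=[{"dx":1,"dy":-1,"wz":-1,"gripper":-1},{"dx":1,"dy":-1,"wz":-1,"gripper":-1},{"dx":1,"dy":-1,"wz":-1,"gripper":-1},{"dx":1,"dy":-1,"wz":-1,"gripper":-1},{"dx":1,"dy":-1,"wz":-1,"gripper":-1},{"dx":1,"dy":-1,"wz":-1,"gripper":-1},{"dx":1,"dy":-1,"wz":-1,"gripper":-1},{"dx":1,"dy":-1,"wz":-1,"gripper":-1},{"dx":1,"dy":-1,"wz":-1,"gripper":-1},{"dx":1,"dy":-1,"wz":-1,"gripper":-1},{"dx":1,"dy":-1,"wz":-1,"gripper":-1},{"dx":1,"dy":-1,"wz":-1,"gripper":-1},{"dx":1,"dy":-1,"wz":-1,"gripper":-1},{"dx":1,"dy":-1,"wz":-1,"gripper":-1}])

```text
invalid input at $.moves[0]: expected keys dx, dy, dz, wx, wy, wz, gripper
```

>>> drive_tool(moves=[{"dx":1,"dy":-1,"dz":0,"wx":0,"wy":0,"wz":-1,"gripper":-1},{"dx":1,"dy":-1,"dz":0,"wx":0,"wy":0,"wz":-1,"gripper":-1},{"dx":1,"dy":-1,"dz":0,"wx":0,"wy":0,"wz":-1,"gripper":-1},{"dx":1,"dy":-1,"dz":0,"wx":0,"wy":0,"wz":-1,"gripper":-1},{"dx":1,"dy":-1,"dz":0,"wx":0,"wy":0,"wz":-1,"gripper":-1},{"dx":1,"dy":-1,"dz":0,"wx":0,"wy":0,"wz":-1,"gripper":-1},{"dx":1,"dy":-1,"dz":0,"wx":0,"wy":0,"wz":-1,"gripper":-1},{"dx":1,"dy":-1,"dz":0,"wx":0,"wy":0,"wz":-1,"gripper":-1},{"dx":1,"dy":-1,"dz":0,"wx":0,"wy":0,"wz":-1,"gripper":-1},{"dx":1,"dy":-1,"dz":0,"wx":0,"wy":0,"wz":-1,"gripper":-1},{"dx":1,"dy":-1,"dz":0,"wx":0,"wy":0,"wz":-1,"gripper":-1},{"dx":1,"dy":-1,"dz":0,"wx":0,"wy":0,"wz":-1,"gripper":-1},{"dx":1,"dy":-1,"dz":0,"wx":0,"wy":0,"wz":-1,"gripper":-1}])

```text
clock: 1.18
position: [0.3489, 0.4319, 0.2297]
tcp_rot: [-3.139, 0.0, 1.334]
wrist_force: [0.2, 0.1, 0.5]
width: 0.0001
```

>>> drive_tool(moves=[{"dx":1,"dy":-1,"dz":-0.1,"wx":0,"wy":0,"wz":-0.88,"gripper":-1},{"dx":1,"dy":-1,"dz":-0.1,"wx":0,"wy":0,"wz":-0.88,"gripper":-1},{"dx":1,"dy":-1,"dz":-0.1,"wx":0,"wy":0,"wz":-0.88,"gripper":-1},{"dx":1,"dy":-1,"dz":-0.1,"wx":0,"wy":0,"wz":-0.88,"gripper":-1},{"dx":1,"dy":-1,"dz":-0.1,"wx":0,"wy":0,"wz":-0.88,"gripper":-1},{"dx":1,"dy":-1,"dz":-0.1,"wx":0,"wy":0,"wz":-0.88,"gripper":-1},{"dx":1,"dy":-1,"dz":-0.1,"wx":0,"wy":0,"wz":-0.88,"gripper":-1},{"dx":1,"dy":-1,"dz":-0.1,"wx":0,"wy":0,"wz":-0.88,"gripper":-1},{"dx":1,"dy":-1,"dz":-0.1,"wx":0,"wy":0,"wz":-0.88,"gripper":-1},{"dx":1,"dy":-1,"dz":-0.1,"wx":0,"wy":0,"wz":-0.88,"gripper":-1},{"dx":1,"dy":-1,"dz":-0.1,"wx":0,"wy":0,"wz":-0.88,"gripper":-1},{"dx":1,"dy":-1,"dz":-0.1,"wx":0,"wy":0,"wz":-0.88,"gripper":-1}])

```text
clock: 2.18
position: [0.5487, 0.2316, 0.2091]
tcp_rot: [-3.14, 0.002, -0.052]
wrist_force: [-0.3, -0.2, -0.5]
width: -0.0002
```

>>> drive_tool(moves=[{"dx":0.03,"dy":-0.09,"dz":-0.12,"wx":0,"wy":0,"wz":0,"gripper":-1},{"dx":0.03,"dy":-0.09,"dz":-0.22,"wx":0,"wy":0,"wz":0,"gripper":-1},{"dx":0.03,"dy":-0.09,"dz":-0.27,"wx":0,"wy":0,"wz":0,"gripper":-1},{"dx":0.03,"dy":-0.09,"dz":-0.31,"wx":0,"wy":0,"wz":0,"gripper":-1},{"dx":0.03,"dy":-0.09,"dz":-0.35,"wx":0,"wy":0,"wz":0,"gripper":-1},{"dx":0.03,"dy":-0.09,"dz":-0.39,"wx":0,"wy":0,"wz":0,"gripper":-1},{"dx":0.03,"dy":-0.09,"dz":-0.43,"wx":0,"wy":0,"wz":0,"gripper":-1},{"dx":0.03,"dy":-0.09,"dz":-0.47,"wx":0,"wy":0,"wz":0,"gripper":-1},{"dx":0.03,"dy":-0.09,"dz":-0.51,"wx":0,"wy":0,"wz":0,"gripper":-1},{"dx":0.03,"dy":-0.09,"dz":-0.54,"wx":0,"wy":0,"wz":0,"gripper":-1},{"dx":0.03,"dy":-0.09,"dz":-0.57,"wx":0,"wy":0,"wz":0,"gripper":-1},{"dx":0.03,"dy":-0.09,"dz":-0.6,"wx":0,"wy":0,"wz":0,"gripper":-1},{"dx":0.03,"dy":-0.09,"dz":-0.61,"wx":0,"wy":0,"wz":0,"gripper":-1},{"dx":0.03,"dy":-0.09,"dz":-0.62,"wx":0,"wy":0,"wz":0,"gripper":-1}])

```text
clock: 3.35
position: [0.5545, 0.2136, 0.0847]
tcp_rot: [-3.14, 0.002, -0.052]
wrist_force: [-0.9, -0.4, 0.9]
width: -0.0001
```

>>> drive_tool(moves=[{"dx":0,"dy":0,"dz":-0.005,"wx":0,"wy":0,"wz":0,"gripper":-1},{"dx":0,"dy":0,"dz":-0.01,"wx":0,"wy":0,"wz":0,"gripper":-1},{"dx":0,"dy":0,"dz":-0.015,"wx":0,"wy":0,"wz":0,"gripper":-1},{"dx":0,"dy":0,"dz":-0.02,"wx":0,"wy":0,"wz":0,"gripper":-1},{"dx":0,"dy":0,"dz":-0.02,"wx":0,"wy":0,"wz":0,"gripper":-1}])

```text
clock: 3.77
position: [0.5546, 0.2136, 0.0807]
tcp_rot: [-3.14, 0.002, -0.052]
wrist_force: [0.1, -0.8, 0.3]
width: 0.0004
```

>>> drive_tool(moves=[{"dx":0,"dy":0,"dz":-0.005,"wx":0,"wy":0,"wz":0,"gripper":-1},{"dx":0,"dy":0,"dz":-0.01,"wx":0,"wy":0,"wz":0,"gripper":-1}])

```text
clock: 3.93
position: [0.5548, 0.2136, 0.0799]
tcp_rot: [-3.14, 0.002, -0.051]
wrist_force: [-6.0, -1.6, 13.9]
width: 0.0001
```

Run:
```python
from h import *
print(telemetry.state()['wrist_force'],telemetry.state()['position'])
t=cams.snapshot('top');s=cams.snapshot('side');w=cams.snapshot('wrist')
f=lambda i,x,y,w,h,k:np.clip(cv2.resize(i[y:y+h,x:x+w],None,fx=k,fy=k,interpolation=cv2.INTER_CUBIC).astype(float)*1.6,0,255).astype('uint8')
o=np.zeros((600,800,3),'uint8');o[:270,:300]=f(t,175,170,100,90,3);o[:270,310:598]=f(s,220,140,96,90,3);o[280:595,0:420]=f(w,0,0,560,420,.75)
cv2.imwrite('pics/c2.png',o)
```

```text
[-5.96670037 -1.59549782 13.8574703 ] [0.55483137 0.21358495 0.07990412]
```

View pics/c2.png

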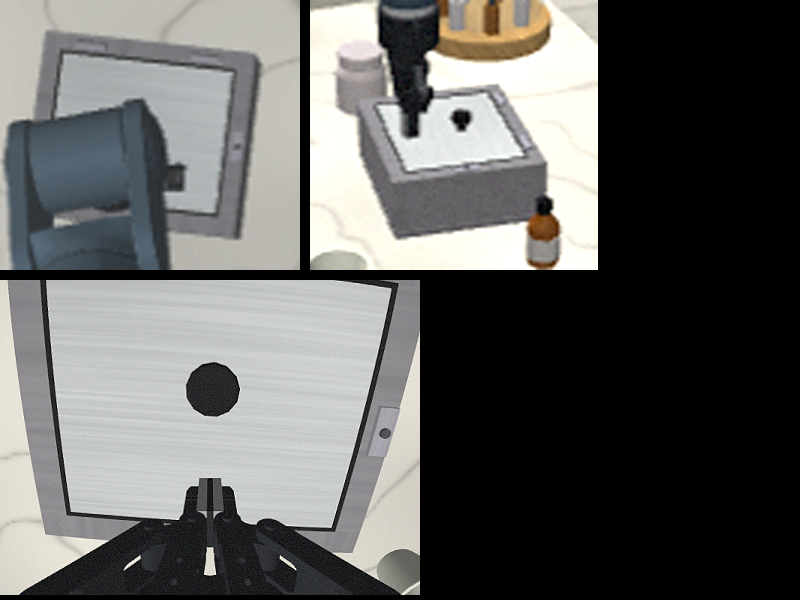

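The lid is shut: the hard stop was felt at about 14 N with the TCP at z 0.080, and all the views show it flush. Next I lift and measure the joint from the wrist camera.

>>> drive_tool(moves=[{"dx":-0.1,"dy":0,"dz":0.2,"wx":0,"wy":0,"wz":0,"gripper":-1},{"dx":-0.2,"dy":0,"dz":0.4,"wx":0,"wy":0,"wz":0,"gripper":-1},{"dx":-0.3,"dy":0,"dz":0.6,"wx":0,"wy":0,"wz":0,"gripper":-1},{"dx":-0.3,"dy":0,"dz":0.7,"wx":0,"wy":0,"wz":0,"gripper":1},{"dx":-0.3,"dy":0,"dz":0.7,"wx":0,"wy":0,"wz":0,"gripper":1},{"dx":-0.3,"dy":0,"dz":0.7,"wx":0,"wy":0,"wz":0,"gripper":1},{"dx":-0.3,"dy":0,"dz":0.7,"wx":0,"wy":0,"wz":0,"gripper":1}])

```text
clock: 4.67
position: [0.4945, 0.2135, 0.2192]
tcp_rot: [-3.14, 0.003, -0.051]
wrist_force: [0.5, 0.4, -1.0]
width: 0.0481
```

Run:
```python
from h import *
T=pose(); w=cams.snapshot('wrist'); cv2.imwrite('pics/w3.png',w); np.save('T3',T)
C=cal('wrist',T)
# predicted seam
c=np.array([.603,.207]);a=-.115;Rz=np.array([[np.cos(a),-np.sin(a)],[np.sin(a),np.cos(a)]])
P=np.float64([(-75,90),(-75,-90),(75,-90),(75,90)])/1000
pp=proj(C,np.c_[P@Rz.T+c,np.full(4,.08)]); print(pp)
g=cv2.cvtColor(w,cv2.COLOR_BGR2GRAY); 
# lid = bright blob bounded by dark line: contour of bright region
hsv=cv2.cvtColor(w,cv2.COLOR_BGR2HSV)
dark=cv2.adaptiveThreshold(g,255,cv2.ADAPTIVE_THRESH_MEAN_C,cv2.THRESH_BINARY_INV,31,18)
v=w.copy(); v=np.clip(v*1.3,0,255).astype('uint8')
for p in pp: cv2.circle(v,tuple(int(x) for x in p),3,(0,0,255),1)
cv2.imwrite('pics/w3v.png',v)
```

```text
[[166.36166732 149.84835632]
 [383.70609712 163.5120137 ]
 [412.70863099 -39.7624635 ]
 [162.31602531 -57.5121758 ]]
```

View pics/w3v.png

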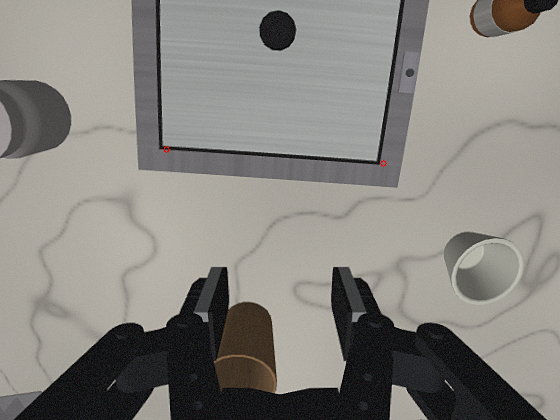

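The wrist view shows the joint's front left corner at (159,147) and its front right corner at (380,162). The plate is at (409,72). My estimate, drawn in red, is about 5 px off to the right. I refine it with line fits.

```bash
cat > seam.py <<'E'
from h import *
def fit(g,T):
    C=cal('wrist',T); g=cv2.GaussianBlur(g,(3,3),0).astype(int)
    F=[(u,r0-8+np.argmin(g[r0-8:r0+9,u])) for u in range(172,372,4) for r0 in [int(147.5+(u-159)*15/221)]]
    Rr=[(u0-7+np.argmin(g[v,u0-7:u0+8]),v) for v in range(10,152,4) for u0 in [int(380+(162-v)*24/162)]]
    L=[(160-6+np.argmin(g[v,154:167]),v) for v in range(10,140,4)]
    ln=lambda q:(lambda a:(a[:2],a[2:]))(cv2.fitLine(np.float32(plane(C,q,.08)[:,:2]),cv2.DIST_HUBER,0,.001,.001).ravel().astype(float))
    return ln(F),ln(Rr),ln(L)
def cross(a,b): t=np.linalg.solve(np.c_[a[0],-b[0]],b[1]-a[1]); return a[1]+t[0]*a[0]
if __name__=='__main__':
    T=np.load('T3.npy'); F,Rr,L=fit(cv2.imread('pics/w3.png',0),T)
    p0,p5=cross(F,L),cross(F,Rr); print('s0',p0,'s5',p5,np.linalg.norm(p0-p5))
    d=p5-p0; yaw=np.arctan2(d[0],-d[1]); print('yaw front',yaw,'R',np.arctan2(*Rr[0][::-1]),'L',np.arctan2(*L[0][::-1]))
    C=cal('wrist',T); pl=plane(C,[(409,72)],.083)[0]; print('plate',pl, (pl[:2]-p5)@(Rr[0]*np.sign(Rr[0][0])))
E
python3 seam.py
```

```text
s0 [0.54134337 0.30976598] s5 [0.51917283 0.13122282] 0.17991441225421287
yaw front -0.1235422620903748 R -0.12348024179279359 L -0.12697604682521493
plate [0.58930256 0.11001208 0.083     ] 0.07220822084843705
```

>>> drive_tool(moves=[{"dx":-0.1,"dy":-1,"dz":0,"wx":0,"wy":0,"wz":0,"gripper":1},{"dx":-0.1,"dy":-1,"dz":0,"wx":0,"wy":0,"wz":0,"gripper":1},{"dx":-0.1,"dy":-1,"dz":0,"wx":0,"wy":0,"wz":0,"gripper":1},{"dx":-0.1,"dy":-1,"dz":0,"wx":0,"wy":0,"wz":0,"gripper":1},{"dx":-0.1,"dy":-1,"dz":0,"wx":0,"wy":0,"wz":0,"gripper":1}])

```text
clock: 5.13
position: [0.4729, 0.0112, 0.2163]
tcp_rot: [-3.14, 0.008, -0.052]
wrist_force: [1.2, -0.9, -0.8]
width: 0.0855
```

>>> drive_tool(moves=[{"dx":0,"dy":-1,"dz":0.1,"wx":0,"wy":0,"wz":0,"gripper":1},{"dx":0,"dy":-1,"dz":0.1,"wx":0,"wy":0,"wz":0,"gripper":1},{"dx":0,"dy":-1,"dz":0.1,"wx":0,"wy":0,"wz":0,"gripper":1},{"dx":0,"dy":-1,"dz":0.1,"wx":0,"wy":0,"wz":0,"gripper":1},{"dx":0,"dy":-1,"dz":0.1,"wx":0,"wy":0,"wz":0,"gripper":1},{"dx":0,"dy":-1,"dz":0.1,"wx":0,"wy":0,"wz":0,"gripper":1},{"dx":0,"dy":-1,"dz":0.1,"wx":0,"wy":0,"wz":0,"gripper":1},{"dx":0,"dy":-1,"dz":0.1,"wx":0,"wy":0,"wz":0,"gripper":1}])

```text
clock: 5.8
position: [0.4723, -0.1882, 0.2345]
tcp_rot: [-3.138, 0.011, -0.053]
wrist_force: [0.4, -0.4, 0.4]
width: 0.0853
```

Run:
```python
from h import *
T=pose(); w=cams.snapshot('wrist'); cv2.imwrite('pics/w4.png',w); np.save('T4',T); print(T.round(4))
cv2.imwrite('pics/w4v.png',np.clip(cv2.resize(w,None,fx=1.4,fy=1.4)*1.3,0,255).astype('uint8'))
```

```text
[[ 0.9986 -0.0526 -0.0104  0.4723]
 [-0.0526 -0.9986  0.0039 -0.1882]
 [-0.0105 -0.0033 -0.9999  0.2345]
 [ 0.      0.      0.      1.    ]]
```

View pics/w4v.png

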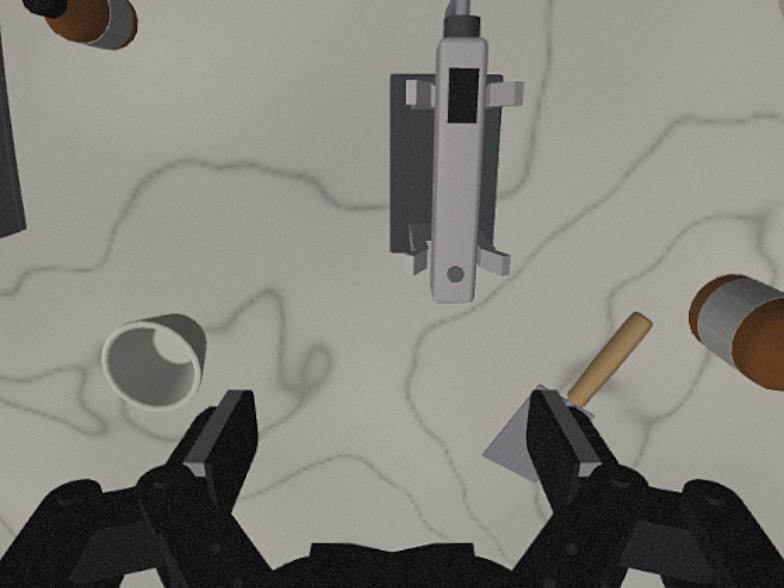

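The wrist view shows the probe's handle in the cradle, from the far end at (464,39) to the near end at (453,301), in 1.4x pixels. The flare tips are at (407,93)/(523,93) and (414,262)/(509,264).

Run:
```python
from h import *
T=np.load('T4.npy');C=cal('wrist',T);q=lambda a:(np.float64(a)+.5)/1.4-.5
H=plane(C,q([(441,38),(488,40),(474,301),(432,301)]),.1); f=(H[0]+H[1])/2;n=(H[2]+H[3])/2
print('handle',H.round(4).tolist(),'ctr',(f+n)/2,'len',np.linalg.norm(f-n),'w',np.linalg.norm(H[0]-H[1]),'yaw',np.arctan2(*(f-n)[[1,0]]))
U=plane(C,q([(407,92),(523,93),(414,262),(509,264)]),.108);a=U[:2].mean(0);b=U[2:].mean(0)
print('uprights',U.round(4).tolist(),'ctr',(a+b)/2,'yaw',np.arctan2(*(a-b)[[1,0]]),np.linalg.norm(U[0]-U[1]),np.linalg.norm(U[2]-U[3]),np.linalg.norm(a-b))
```

```text
handle [[0.5998, -0.2199, 0.1], [0.5978, -0.2444, 0.1], [0.453, -0.2368, 0.1], [0.4543, -0.2111, 0.1]] ctr [ 0.52622687 -0.22803337  0.1       ] len 0.14532572599881918 w 0.024559316298663637 yaw -0.05631479010898849
uprights [[0.5735, -0.2008, 0.108], [0.5704, -0.2612, 0.108], [0.4818, -0.2009, 0.108], [0.4779, -0.2557, 0.108]] ctr [ 0.52589582 -0.22963965  0.108     ] yaw -0.029396115766578728 0.06043790667501173 0.05499889660005739 0.09214433779964956
```

>>> drive_tool(moves=[{"dx":0.14,"dy":-0.1,"dz":-0.1,"wx":0,"wy":0,"wz":0,"gripper":1},{"dx":0.27,"dy":-0.2,"dz":-0.2,"wx":0,"wy":0,"wz":0,"gripper":1},{"dx":0.27,"dy":-0.2,"dz":-0.35,"wx":0,"wy":0,"wz":0,"gripper":1},{"dx":0.27,"dy":-0.2,"dz":-0.5,"wx":0,"wy":0,"wz":0,"gripper":1},{"dx":0.27,"dy":-0.2,"dz":-0.62,"wx":0,"wy":0,"wz":0,"gripper":1},{"dx":0.27,"dy":-0.2,"dz":-0.72,"wx":0,"wy":0,"wz":0,"gripper":1},{"dx":0.27,"dy":-0.2,"dz":-0.8,"wx":0,"wy":0,"wz":0,"gripper":1},{"dx":0.27,"dy":-0.2,"dz":-0.84,"wx":0,"wy":0,"wz":0,"gripper":1},{"dx":0.27,"dy":-0.2,"dz":-0.84,"wx":0,"wy":0,"wz":0,"gripper":1},{"dx":0.27,"dy":-0.2,"dz":-0.84,"wx":0,"wy":0,"wz":0,"gripper":1}])

```text
clock: 6.68
position: [0.5266, -0.2268, 0.0669]
tcp_rot: [-3.138, 0.01, -0.05]
wrist_force: [-0.2, 0.2, -0.3]
width: 0.0853
```

Run:
```python
from h import *
T=pose(); w=cams.snapshot('wrist'); s=cams.snapshot('side'); print(T.round(4))
o=np.zeros((420,800,3),'uint8'); o[:,:480]=np.clip(w[:,40:520]*1.3,0,255); o[:240,480:]=np.clip(cv2.resize(s[225:285,260:340],None,fx=4,fy=4)*1.5,0,255)
cv2.imwrite('pics/c5.png',o)
```

```text
[[ 0.9987 -0.05   -0.0102  0.5266]
 [-0.0499 -0.9987  0.0037 -0.2268]
 [-0.0104 -0.0032 -0.9999  0.0669]
 [ 0.      0.      0.      1.    ]]
```

View pics/c5.png

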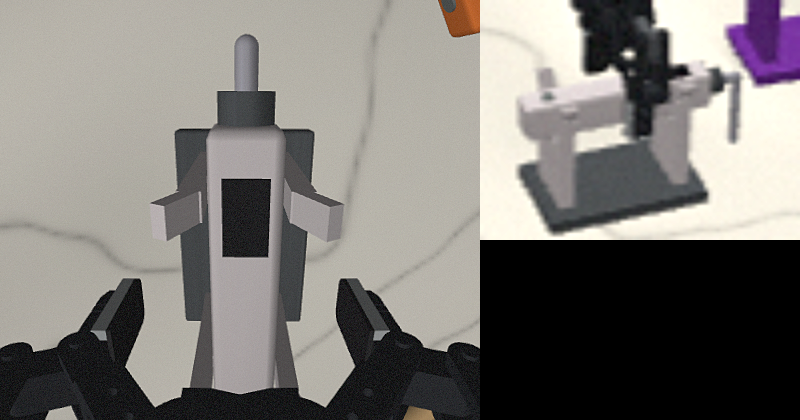

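The fingers straddle the handle, centred to within about 1 mm, with the handle at about (245,300) and the fingers at 120 and 360. I grip.

>>> drive_tool(moves=[{"dx":0,"dy":0,"dz":0,"wx":0,"wy":0,"wz":0,"gripper":-1},{"dx":0,"dy":0,"dz":0,"wx":0,"wy":0,"wz":0,"gripper":-1},{"dx":0,"dy":0,"dz":0,"wx":0,"wy":0,"wz":0,"gripper":-1},{"dx":0,"dy":0,"dz":0,"wx":0,"wy":0,"wz":0,"gripper":-1},{"dx":0,"dy":0,"dz":0,"wx":0,"wy":0,"wz":0,"gripper":-1},{"dx":0,"dy":0,"dz":0,"wx":0,"wy":0,"wz":0,"gripper":-1},{"dx":0,"dy":0,"dz":0,"wx":0,"wy":0,"wz":0,"gripper":-1},{"dx":0,"dy":0,"dz":0,"wx":0,"wy":0,"wz":0,"gripper":-1},{"dx":0,"dy":0,"dz":0,"wx":0,"wy":0,"wz":0,"gripper":-1},{"dx":0,"dy":0,"dz":0,"wx":0,"wy":0,"wz":0,"gripper":-1}], squeeze=60)

```text
clock: 7.62
position: [0.5276, -0.228, 0.0686]
tcp_rot: [-3.14, 0.007, -0.051]
wrist_force: [-0.4, 0.5, 4.7]
width: 0.0252
```

>>> drive_tool(moves=[{"dx":0,"dy":0,"dz":0.08,"wx":0,"wy":0,"wz":0,"gripper":-1},{"dx":0,"dy":0,"dz":0.18,"wx":0,"wy":0,"wz":0,"gripper":-1},{"dx":0,"dy":0,"dz":0.3,"wx":0,"wy":0,"wz":0,"gripper":-1},{"dx":0,"dy":0,"dz":0.42,"wx":0,"wy":0,"wz":0,"gripper":-1},{"dx":0,"dy":0,"dz":0.54,"wx":0,"wy":0,"wz":0,"gripper":-1},{"dx":0,"dy":0,"dz":0.64,"wx":0,"wy":0,"wz":0,"gripper":-1},{"dx":0,"dy":0,"dz":0.7,"wx":0,"wy":0,"wz":0,"gripper":-1},{"dx":0,"dy":0,"dz":0.7,"wx":0,"wy":0,"wz":0,"gripper":-1},{"dx":0,"dy":0,"dz":0.7,"wx":0,"wy":0,"wz":0,"gripper":-1}])

```text
clock: 8.37
position: [0.5274, -0.2278, 0.2079]
tcp_rot: [-3.14, 0.008, -0.051]
wrist_force: [-0.4, 0.7, -2.4]
width: 0.0253
```

Run:
```python
from h import *
T=pose(); w=cams.snapshot('wrist'); s=cams.snapshot('side'); t=cams.snapshot('top'); np.save('T6',T)
for n,i in zip('wst',(w,s,t)): cv2.imwrite(f'pics/{n}6.png',i)
G=np.array([.5276,-.228,.0686]); d=T[:3,3]-G
a=-.053;o=np.array([.5265,-.228,.085])+d; tip=o+[.1*np.cos(a),.1*np.sin(a),-.064]; base=tip+[0,0,.05]
print(T[:3,3],tip, 'pred side',proj(cal('side'),tip),'top',proj(cal('top'),tip),'wrist',proj(cal('wrist',T),tip))
u,v=proj(cal('side'),tip)[0].astype(int); x,y=proj(cal('top'),tip)[0].astype(int); x0,y0=u-40,v-50; x1,y1=x-30,y-25
im=np.zeros((600,800,3),'uint8'); im[:400,:320]=np.clip(cv2.resize(s[y0:y0+100,x0:x0+80],None,fx=4,fy=4)*1.5,0,255)
im[:360,325:565]=np.clip(cv2.resize(t[y1:y1+90,x1:x1+60],None,fx=4,fy=4)*1.6,0,255)
im[400:600,325:725]=np.clip(w[0:200,80:480]*1.3,0,255)
print('side off',x0,y0,'top off',x1,y1); cv2.imwrite('pics/c6.png',im)
```

```text
[ 0.52740647 -0.22781493  0.20786999] [ 0.62616606 -0.23311245  0.16026999] pred side [[325.50060367 222.0412995 ]] top [[369.47078573 201.65599853]] wrist [[280.75793283  62.11817041]]
side off 285 172 top off 339 176
```

View pics/c6.png

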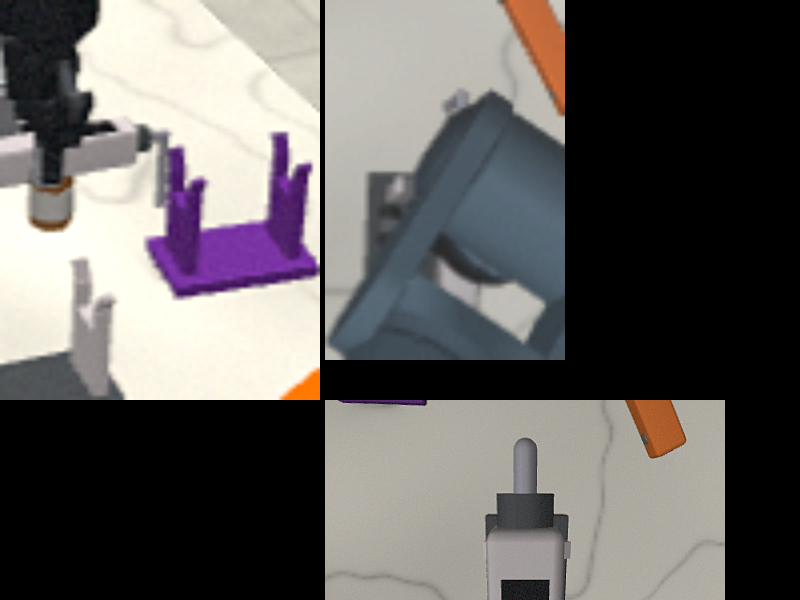

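In the side view the tip is at (325.1,223.2), against a prediction of (325.5,222.0), so the tip offset holds to about 2 mm. The wrist view shows the nozzle centred at column 280 as predicted. I carry the probe to the box.

>>> drive_tool(moves=[{"dx":-0.02,"dy":0.08,"dz":0,"wx":0,"wy":0,"wz":0,"gripper":-1},{"dx":-0.04,"dy":0.2,"dz":0,"wx":0,"wy":0,"wz":0,"gripper":-1},{"dx":-0.06,"dy":0.35,"dz":0,"wx":0,"wy":0,"wz":0,"gripper":-1},{"dx":-0.08,"dy":0.5,"dz":0,"wx":0,"wy":0,"wz":0,"gripper":-1},{"dx":-0.1,"dy":0.65,"dz":0,"wx":0,"wy":0,"wz":0,"gripper":-1},{"dx":-0.13,"dy":0.8,"dz":0,"wx":0,"wy":0,"wz":0,"gripper":-1},{"dx":-0.15,"dy":0.92,"dz":0,"wx":0,"wy":0,"wz":0,"gripper":-1},{"dx":-0.15,"dy":1,"dz":0,"wx":0,"wy":0,"wz":0,"gripper":-1}])

```text
clock: 9.18
position: [0.495, -0.025, 0.2045]
tcp_rot: [-3.137, 0.014, -0.049]
wrist_force: [0.8, -0.3, -0.2]
width: 0.0252
```

>>> drive_tool(moves=[{"dx":-0.02,"dy":0.1,"dz":0,"wx":0,"wy":0,"wz":0,"gripper":-1},{"dx":-0.04,"dy":0.25,"dz":0,"wx":0,"wy":0,"wz":0,"gripper":-1},{"dx":-0.06,"dy":0.4,"dz":0,"wx":0,"wy":0,"wz":0,"gripper":-1},{"dx":-0.08,"dy":0.55,"dz":0,"wx":0,"wy":0,"wz":0,"gripper":-1},{"dx":-0.1,"dy":0.7,"dz":0,"wx":0,"wy":0,"wz":0,"gripper":-1},{"dx":-0.13,"dy":0.85,"dz":0,"wx":0,"wy":0,"wz":0,"gripper":-1},{"dx":-0.15,"dy":0.95,"dz":0,"wx":0,"wy":0,"wz":0,"gripper":-1},{"dx":-0.15,"dy":1,"dz":0,"wx":0,"wy":0,"wz":0,"gripper":-1}])

```text
clock: 9.85
position: [0.4633, 0.1771, 0.203]
tcp_rot: [-3.137, 0.017, -0.047]
wrist_force: [0.1, -1.4, -1.6]
width: 0.0249
```

>>> drive_tool(moves=[{"dx":-0.02,"dy":0.1,"dz":0,"wx":0,"wy":-0.006,"wz":-0.002,"gripper":-1},{"dx":-0.04,"dy":0.25,"dz":0,"wx":0,"wy":-0.006,"wz":-0.002,"gripper":-1},{"dx":-0.06,"dy":0.4,"dz":0,"wx":0,"wy":-0.006,"wz":-0.002,"gripper":-1},{"dx":-0.08,"dy":0.52,"dz":-0.05,"wx":0,"wy":-0.006,"wz":-0.002,"gripper":-1},{"dx":-0.1,"dy":0.62,"dz":-0.1,"wx":0,"wy":-0.006,"wz":-0.002,"gripper":-1},{"dx":-0.1,"dy":0.69,"dz":-0.15,"wx":0,"wy":-0.006,"wz":-0.002,"gripper":-1},{"dx":-0.1,"dy":0.69,"dz":-0.19,"wx":0,"wy":-0.006,"wz":-0.002,"gripper":-1},{"dx":-0.1,"dy":0.69,"dz":-0.19,"wx":0,"wy":-0.006,"wz":-0.002,"gripper":-1},{"dx":-0.1,"dy":0.69,"dz":-0.19,"wx":0,"wy":-0.006,"wz":-0.002,"gripper":-1}])

```text
clock: 10.6
position: [0.4431, 0.314, 0.1639]
tcp_rot: [-3.138, 0.009, -0.05]
wrist_force: [-0.0, 0.0, -1.6]
width: 0.0251
```

```bash
cat > tip.py <<'E'
from h import *
s0,s5=np.array([.54134,.30977]),np.array([.51917,.13122]); e=np.array([np.cos(.1235),-np.sin(.1235)])
S=[s0+(s5-s0)*k/5 for k in range(6)]+[s5+e*.036,s5+e*.072]
T6=np.load('T6.npy'); tl=np.linalg.inv(T6)@np.array([.62617,-.23311,.1595,1])
def tip(T): return (T@tl)[:3]
E
python3 - <<'E'
from tip import *
T=pose(); print(T[:3,3],tip(T),'to s0',S[0]-tip(T)[:2])
w=cams.snapshot('wrist'); s=cams.snapshot('side'); cv2.imwrite('pics/w7.png',w)
print('side pred tip',proj(cal('side'),tip(T)),'s0',proj(cal('side'),[*S[0],.08]),'wrist tip',proj(cal('wrist',T),tip(T)),proj(cal('wrist',T),np.c_[S,np.full(8,.08)]).round(0).tolist())
u,v=proj(cal('side'),tip(T))[0].astype(int); x0,y0=u-40,v-50; print(x0,y0)
im=np.zeros((420,800,3),'uint8'); im[:400,480:800]=np.clip(cv2.resize(s[y0:y0+100,x0:x0+80],None,fx=4,fy=4)*1.5,0,255)
im[:,:480]=np.clip(w[:,60:540]*1.3,0,255); cv2.imwrite('pics/c7.png',im)
E
```

```text
[0.44308864 0.31400384 0.163907  ] [0.5417857  0.30883161 0.11538828] to s0 [-0.0004457   0.00093839]
side pred tip [[241.54430639 165.58043452]] s0 [[241.63177635 173.76747578]] wrist tip [[280.7501079   62.21985972]] [[279.0, 67.0], [338.0, 72.0], [395.0, 77.0], [451.0, 83.0], [504.0, 89.0], [554.0, 96.0], [568.0, 38.0], [581.0, -22.0]]
201 115
```

View pics/c7.png

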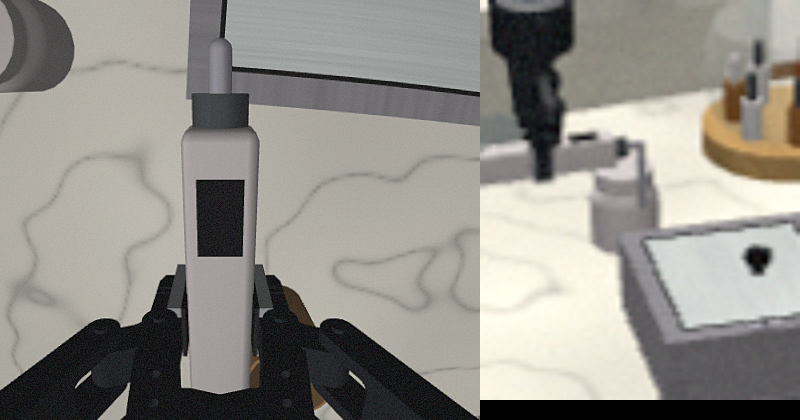

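The wrist view shows the joint's front line meeting the nozzle at about (292,68), as predicted. In the side view the tip is at (241.8,166.7) with the corner below it at (240.7,174), so the tip may be about 2 mm lower than calculated. I hover 7 mm up by calculation and descend slowly.

>>> drive_tool(moves=[{"dx":0,"dy":0.005,"dz":-0.02,"wx":0,"wy":0,"wz":0,"gripper":-1},{"dx":0,"dy":0.005,"dz":-0.045,"wx":0,"wy":0,"wz":0,"gripper":-1},{"dx":0,"dy":0.005,"dz":-0.07,"wx":0,"wy":0,"wz":0,"gripper":-1},{"dx":0,"dy":0.005,"dz":-0.09,"wx":0,"wy":0,"wz":0,"gripper":-1},{"dx":0,"dy":0.005,"dz":-0.105,"wx":0,"wy":0,"wz":0,"gripper":-1},{"dx":0,"dy":0.005,"dz":-0.12,"wx":0,"wy":0,"wz":0,"gripper":-1},{"dx":0,"dy":0.005,"dz":-0.13,"wx":0,"wy":0,"wz":0,"gripper":-1},{"dx":0,"dy":0.005,"dz":-0.135,"wx":0,"wy":0,"wz":0,"gripper":-1},{"dx":0,"dy":0.005,"dz":-0.14,"wx":0,"wy":0,"wz":0,"gripper":-1},{"dx":0,"dy":0.005,"dz":-0.14,"wx":0,"wy":0,"wz":0,"gripper":-1},{"dx":0,"dy":0.005,"dz":-0.14,"wx":0,"wy":0,"wz":0,"gripper":-1}])

```text
clock: 11.62
position: [0.444, 0.3153, 0.1375]
tcp_rot: [-3.137, 0.007, -0.051]
wrist_force: [0.2, 0.7, -0.6]
width: 0.0255
```

Run:
```python
from tip import *
T=pose(); print(T[:3,3],tip(T),'to s',[(np.append(q,.0875)-tip(T)).round(4).tolist() for q in S])
s=cams.snapshot('side'); t=cams.snapshot('top'); cv2.imwrite('pics/s8.png',s)
print('side pred tip',proj(cal('side'),tip(T)),'s0',proj(cal('side'),[*S[0],.08]))
x0,y0=215,145; im=cv2.resize(s[y0:y0+60,x0:x0+80],None,fx=8,fy=8,interpolation=cv2.INTER_CUBIC)
cv2.imwrite('pics/c8.png',np.clip(im*1.5,0,255).astype('uint8'))
```

```text
[0.44402305 0.31527576 0.13745247] [0.54285135 0.31011332 0.0892006 ] to s [[-0.0015, -0.0003, -0.0017], [-0.0059, -0.0361, -0.0017], [-0.0104, -0.0718, -0.0017], [-0.0148, -0.1075, -0.0017], [-0.0192, -0.1432, -0.0017], [-0.0237, -0.1789, -0.0017], [0.012, -0.1833, -0.0017], [0.0478, -0.1878, -0.0017]]
side pred tip [[241.90438719 171.52630454]] s0 [[241.63177635 173.76747578]]
```

View pics/c8.png

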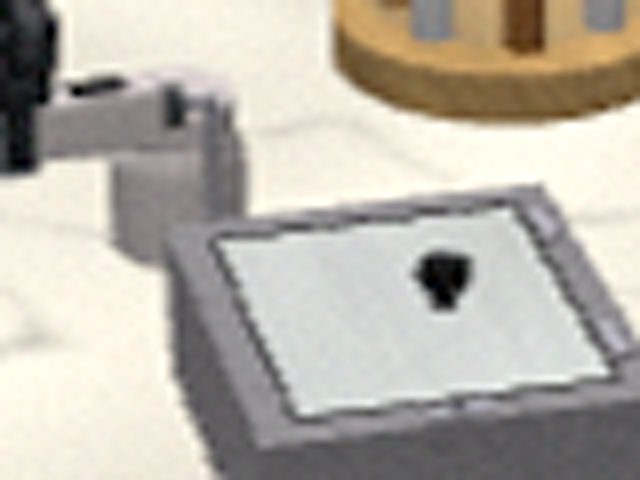

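The tip is about 8 mm above the corner: tip at (213,222) and corner at (213,240) in the 8x crop. I run along the front edge at 36 mm/s.

>>> drive_tool(moves=[{"dx":-0.002,"dy":-0.008,"dz":-0.002,"wx":0,"wy":0,"wz":0,"gripper":-1},{"dx":-0.005,"dy":-0.022,"dz":-0.004,"wx":0,"wy":0,"wz":0,"gripper":-1},{"dx":-0.008,"dy":-0.037,"dz":-0.006,"wx":0,"wy":0,"wz":0,"gripper":-1},{"dx":-0.011,"dy":-0.052,"dz":-0.008,"wx":0,"wy":0,"wz":0,"gripper":-1},{"dx":-0.014,"dy":-0.067,"dz":-0.01,"wx":0,"wy":0,"wz":0,"gripper":-1},{"dx":-0.017,"dy":-0.082,"dz":-0.01,"wx":0,"wy":0,"wz":0,"gripper":-1},{"dx":-0.019,"dy":-0.097,"dz":-0.01,"wx":0,"wy":0,"wz":0,"gripper":-1},{"dx":-0.021,"dy":-0.112,"dz":-0.01,"wx":0,"wy":0,"wz":0,"gripper":-1},{"dx":-0.023,"dy":-0.127,"dz":-0.01,"wx":0,"wy":0,"wz":0,"gripper":-1},{"dx":-0.025,"dy":-0.142,"dz":-0.01,"wx":0,"wy":0,"wz":0,"gripper":-1},{"dx":-0.027,"dy":-0.157,"dz":-0.01,"wx":0,"wy":0,"wz":0,"gripper":-1},{"dx":-0.029,"dy":-0.172,"dz":-0.01,"wx":0,"wy":0,"wz":0,"gripper":-1},{"dx":-0.031,"dy":-0.187,"dz":-0.01,"wx":0,"wy":0,"wz":0,"gripper":-1},{"dx":-0.033,"dy":-0.202,"dz":-0.01,"wx":0,"wy":0,"wz":0,"gripper":-1},{"dx":-0.035,"dy":-0.217,"dz":-0.01,"wx":0,"wy":0,"wz":0,"gripper":-1},{"dx":-0.037,"dy":-0.232,"dz":-0.01,"wx":0,"wy":0,"wz":0,"gripper":-1},{"dx":-0.039,"dy":-0.247,"dz":-0.01,"wx":0,"wy":0,"wz":0,"gripper":-1},{"dx":-0.041,"dy":-0.262,"dz":-0.01,"wx":0,"wy":0,"wz":0,"gripper":-1},{"dx":-0.043,"dy":-0.277,"dz":-0.01,"wx":0,"wy":0,"wz":0,"gripper":-1},{"dx":-0.045,"dy":-0.29,"dz":-0.01,"wx":0,"wy":0,"wz":0,"gripper":-1}])

```text
clock: 13.38
position: [0.435, 0.257, 0.1355]
tcp_rot: [-3.137, 0.007, -0.051]
wrist_force: [0.3, -0.1, -1.8]
width: 0.0251
```

```bash
cat > st.py <<'E'
from tip import *
s=telemetry.state();T=pose(s); p=tip(T); print(s['wrist_force'].round(1),T[:3,3],s['tcp_rot'].round(3),'tip',p.round(4),'to s',[(np.append(q,.086)-p).round(4).tolist() for q in S])
print('units',[((np.append(q,.086)-p)/.2).round(3).tolist() for q in S])
E
python3 st.py
```

```text
[ 0.3 -0.1 -1.8] [0.43498904 0.25697529 0.13552017] [-3.137  0.007 -0.051] tip [0.5338 0.2518 0.0873] to s [[0.0075, 0.058, -0.0013], [0.0031, 0.0223, -0.0013], [-0.0013, -0.0135, -0.0013], [-0.0058, -0.0492, -0.0013], [-0.0102, -0.0849, -0.0013], [-0.0147, -0.1206, -0.0013], [0.0211, -0.125, -0.0013], [0.0568, -0.1295, -0.0013]]
units [[0.038, 0.29, -0.006], [0.015, 0.111, -0.006], [-0.007, -0.067, -0.006], [-0.029, -0.246, -0.006], [-0.051, -0.424, -0.006], [-0.073, -0.603, -0.006], [0.105, -0.625, -0.006], [0.284, -0.647, -0.006]]
```

>>> drive_tool(moves=[{"dx":-0.001,"dy":-0.01,"dz":-0.003,"wx":0,"wy":0,"wz":0,"gripper":-1},{"dx":-0.003,"dy":-0.025,"dz":-0.003,"wx":0,"wy":0,"wz":0,"gripper":-1},{"dx":-0.005,"dy":-0.04,"dz":-0.003,"wx":0,"wy":0,"wz":0,"gripper":-1},{"dx":-0.007,"dy":-0.055,"dz":-0.003,"wx":0,"wy":0,"wz":0,"gripper":-1},{"dx":-0.008,"dy":-0.07,"dz":-0.003,"wx":0,"wy":0,"wz":0,"gripper":-1},{"dx":-0.01,"dy":-0.085,"dz":-0.003,"wx":0,"wy":0,"wz":0,"gripper":-1},{"dx":-0.012,"dy":-0.1,"dz":-0.003,"wx":0,"wy":0,"wz":0,"gripper":-1},{"dx":-0.014,"dy":-0.115,"dz":-0.003,"wx":0,"wy":0,"wz":0,"gripper":-1},{"dx":-0.016,"dy":-0.13,"dz":-0.003,"wx":0,"wy":0,"wz":0,"gripper":-1},{"dx":-0.018,"dy":-0.145,"dz":-0.003,"wx":0,"wy":0,"wz":0,"gripper":-1},{"dx":-0.02,"dy":-0.16,"dz":-0.003,"wx":0,"wy":0,"wz":0,"gripper":-1},{"dx":-0.022,"dy":-0.175,"dz":-0.003,"wx":0,"wy":0,"wz":0,"gripper":-1},{"dx":-0.024,"dy":-0.19,"dz":-0.003,"wx":0,"wy":0,"wz":0,"gripper":-1},{"dx":-0.025,"dy":-0.205,"dz":-0.003,"wx":0,"wy":0,"wz":0,"gripper":-1},{"dx":-0.027,"dy":-0.22,"dz":-0.003,"wx":0,"wy":0,"wz":0,"gripper":-1},{"dx":-0.029,"dy":-0.235,"dz":-0.003,"wx":0,"wy":0,"wz":0,"gripper":-1},{"dx":-0.031,"dy":-0.25,"dz":-0.003,"wx":0,"wy":0,"wz":0,"gripper":-1},{"dx":-0.033,"dy":-0.265,"dz":-0.003,"wx":0,"wy":0,"wz":0,"gripper":-1},{"dx":-0.035,"dy":-0.28,"dz":-0.003,"wx":0,"wy":0,"wz":0,"gripper":-1},{"dx":-0.036,"dy":-0.295,"dz":-0.003,"wx":0,"wy":0,"wz":0,"gripper":-1}])

```text
clock: 15.05
position: [0.4277, 0.1977, 0.1349]
tcp_rot: [-3.137, 0.007, -0.051]
wrist_force: [0.4, -0.8, -0.6]
width: 0.0251
```

```bash
python3 st.py
```

```text
[ 0.4 -0.8 -0.6] [0.42774393 0.19767545 0.13492486] [-3.137  0.007 -0.051] tip [0.5266 0.1925 0.0867] to s [[0.0148, 0.1173, -0.0007], [0.0103, 0.0816, -0.0007], [0.0059, 0.0458, -0.0007], [0.0015, 0.0101, -0.0007], [-0.003, -0.0256, -0.0007], [-0.0074, -0.0613, -0.0007], [0.0283, -0.0657, -0.0007], [0.064, -0.0702, -0.0007]]
units [[0.074, 0.586, -0.003], [0.052, 0.408, -0.003], [0.029, 0.229, -0.003], [0.007, 0.051, -0.003], [-0.015, -0.128, -0.003], [-0.037, -0.306, -0.003], [0.142, -0.329, -0.003], [0.32, -0.351, -0.003]]
```

>>> drive_tool(moves=[{"dx":-0.001,"dy":-0.01,"dz":0,"wx":0,"wy":0,"wz":0,"gripper":-1},{"dx":-0.003,"dy":-0.025,"dz":0,"wx":0,"wy":0,"wz":0,"gripper":-1},{"dx":-0.005,"dy":-0.04,"dz":0,"wx":0,"wy":0,"wz":0,"gripper":-1},{"dx":-0.007,"dy":-0.055,"dz":0,"wx":0,"wy":0,"wz":0,"gripper":-1},{"dx":-0.008,"dy":-0.07,"dz":0,"wx":0,"wy":0,"wz":0,"gripper":-1},{"dx":-0.01,"dy":-0.085,"dz":0,"wx":0,"wy":0,"wz":0,"gripper":-1},{"dx":-0.012,"dy":-0.1,"dz":0,"wx":0,"wy":0,"wz":0,"gripper":-1},{"dx":-0.014,"dy":-0.115,"dz":0,"wx":0,"wy":0,"wz":0,"gripper":-1},{"dx":-0.016,"dy":-0.13,"dz":0,"wx":0,"wy":0,"wz":0,"gripper":-1},{"dx":-0.018,"dy":-0.145,"dz":0,"wx":0,"wy":0,"wz":0,"gripper":-1},{"dx":-0.02,"dy":-0.16,"dz":0,"wx":0,"wy":0,"wz":0,"gripper":-1},{"dx":-0.022,"dy":-0.175,"dz":0,"wx":0,"wy":0,"wz":0,"gripper":-1},{"dx":-0.024,"dy":-0.19,"dz":0,"wx":0,"wy":0,"wz":0,"gripper":-1},{"dx":-0.026,"dy":-0.205,"dz":0,"wx":0,"wy":0,"wz":0,"gripper":-1},{"dx":-0.028,"dy":-0.22,"dz":0,"wx":0,"wy":0,"wz":0,"gripper":-1},{"dx":-0.03,"dy":-0.237,"dz":0,"wx":0,"wy":0,"wz":0,"gripper":-1},{"dx":-0.032,"dy":-0.254,"dz":0,"wx":0,"wy":0,"wz":0,"gripper":-1},{"dx":-0.034,"dy":-0.272,"dz":0,"wx":0,"wy":0,"wz":0,"gripper":-1},{"dx":-0.036,"dy":-0.29,"dz":0,"wx":0,"wy":0,"wz":0,"gripper":-1},{"dx":-0.037,"dy":-0.305,"dz":0,"wx":0,"wy":0,"wz":0,"gripper":-1}])

```text
clock: 16.72
position: [0.4203, 0.1363, 0.1349]
tcp_rot: [-3.137, 0.007, -0.051]
wrist_force: [0.1, 0.5, -0.5]
width: 0.0251
```

```bash
python3 st.py
python3 - <<'E'
from tip import *
T=pose(); w=cams.snapshot('wrist'); s=cams.snapshot('side')
print('pred tip side',proj(cal('side'),tip(T)),'s5',proj(cal('side'),[*S[5],.08]),'wrist seam',proj(cal('wrist',T),np.c_[S,np.full(8,.08)]).round(0)[4:].tolist())
x0,y0=225,150; im=np.zeros((420,800,3),'uint8'); im[:360,480:800]=np.clip(cv2.resize(s[y0:y0+60,x0:x0+54],(320,360),interpolation=cv2.INTER_CUBIC)*1.5,0,255)
im[:,:480]=np.clip(w[:,60:540]*1.3,0,255); cv2.imwrite('pics/c9.png',im)
E
```

```text
[ 0.1  0.5 -0.5] [0.4202737  0.13627078 0.13490846] [-3.137  0.007 -0.051] tip [0.5191 0.1311 0.0867] to s [[0.0222, 0.1787, -0.0007], [0.0178, 0.143, -0.0007], [0.0134, 0.1073, -0.0007], [0.0089, 0.0716, -0.0007], [0.0045, 0.0358, -0.0007], [0.0001, 0.0001, -0.0007], [0.0358, -0.0043, -0.0007], [0.0715, -0.0087, -0.0007]]
units [[0.111, 0.893, -0.003], [0.089, 0.715, -0.003], [0.067, 0.536, -0.003], [0.045, 0.358, -0.003], [0.023, 0.179, -0.003], [0.0, 0.001, -0.003], [0.179, -0.022, -0.003], [0.358, -0.044, -0.003]]
pred tip side [[251.8745107  194.58231575]] s5 [[251.91908648 196.18854301]] wrist seam [[213.0, 58.0], [281.0, 63.0], [286.0, -11.0], [291.0, -90.0]]
```

View pics/c9.png

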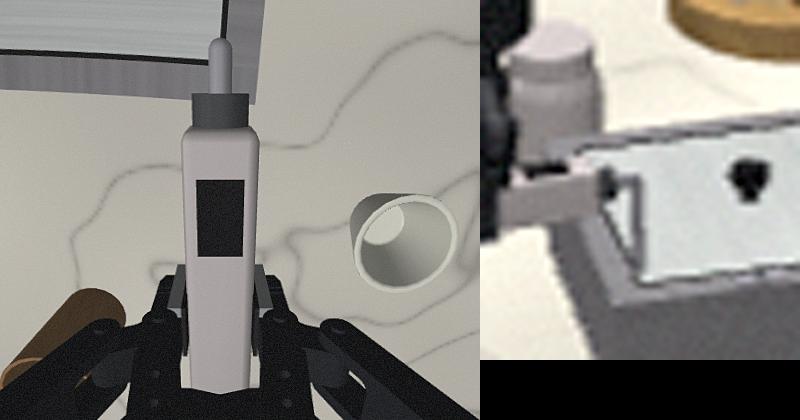

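The tip stands over the front right corner: tip at about (251.6,195.5) and corner just below it in the side view. I continue along the right-hand edge.

>>> drive_tool(moves=[{"dx":0.01,"dy":-0.001,"dz":0,"wx":0,"wy":0,"wz":0,"gripper":-1},{"dx":0.027,"dy":-0.003,"dz":0,"wx":0,"wy":0,"wz":0,"gripper":-1},{"dx":0.045,"dy":-0.005,"dz":0,"wx":0,"wy":0,"wz":0,"gripper":-1},{"dx":0.063,"dy":-0.008,"dz":0,"wx":0,"wy":0,"wz":0,"gripper":-1},{"dx":0.081,"dy":-0.01,"dz":0,"wx":0,"wy":0,"wz":0,"gripper":-1},{"dx":0.099,"dy":-0.012,"dz":0,"wx":0,"wy":0,"wz":0,"gripper":-1},{"dx":0.117,"dy":-0.014,"dz":0,"wx":0,"wy":0,"wz":0,"gripper":-1},{"dx":0.135,"dy":-0.016,"dz":0,"wx":0,"wy":0,"wz":0,"gripper":-1},{"dx":0.153,"dy":-0.019,"dz":0,"wx":0,"wy":0,"wz":0,"gripper":-1},{"dx":0.171,"dy":-0.021,"dz":0,"wx":0,"wy":0,"wz":0,"gripper":-1},{"dx":0.189,"dy":-0.023,"dz":0,"wx":0,"wy":0,"wz":0,"gripper":-1},{"dx":0.207,"dy":-0.025,"dz":0,"wx":0,"wy":0,"wz":0,"gripper":-1},{"dx":0.225,"dy":-0.028,"dz":0,"wx":0,"wy":0,"wz":0,"gripper":-1},{"dx":0.243,"dy":-0.03,"dz":0,"wx":0,"wy":0,"wz":0,"gripper":-1},{"dx":0.261,"dy":-0.032,"dz":0,"wx":0,"wy":0,"wz":0,"gripper":-1},{"dx":0.279,"dy":-0.034,"dz":0,"wx":0,"wy":0,"wz":0,"gripper":-1},{"dx":0.297,"dy":-0.036,"dz":0,"wx":0,"wy":0,"wz":0,"gripper":-1},{"dx":0.315,"dy":-0.039,"dz":0,"wx":0,"wy":0,"wz":0,"gripper":-1},{"dx":0.333,"dy":-0.041,"dz":0,"wx":0,"wy":0,"wz":0,"gripper":-1},{"dx":0.348,"dy":-0.043,"dz":0,"wx":0,"wy":0,"wz":0,"gripper":-1}])

```text
clock: 18.48
position: [0.4904, 0.1276, 0.1349]
tcp_rot: [-3.137, 0.007, -0.052]
wrist_force: [-0.7, 0.4, -1.3]
width: 0.0253
```

```bash
python3 st.py
```

```text
[-0.7  0.4 -1.3] [0.49035017 0.12760008 0.13493074] [-3.137  0.007 -0.052] tip [0.5892 0.1224 0.0867] to s [[-0.0478, 0.1874, -0.0007], [-0.0523, 0.1517, -0.0007], [-0.0567, 0.116, -0.0007], [-0.0611, 0.0803, -0.0007], [-0.0656, 0.0446, -0.0007], [-0.07, 0.0089, -0.0007], [-0.0343, 0.0044, -0.0007], [0.0014, -0.0, -0.0007]]
units [[-0.239, 0.937, -0.003], [-0.261, 0.758, -0.003], [-0.284, 0.58, -0.003], [-0.306, 0.401, -0.003], [-0.328, 0.223, -0.003], [-0.35, 0.044, -0.003], [-0.171, 0.022, -0.003], [0.007, -0.0, -0.003]]
```

>>> drive_tool(moves=[{"dx":0.007,"dy":0,"dz":0,"wx":0,"wy":0,"wz":0,"gripper":-1},{"dx":0.01,"dy":0,"dz":0,"wx":0,"wy":0,"wz":0,"gripper":-1},{"dx":0.01,"dy":0,"dz":0,"wx":0,"wy":0,"wz":0,"gripper":-1},{"dx":0.01,"dy":0,"dz":0,"wx":0,"wy":0,"wz":0,"gripper":-1},{"dx":0.01,"dy":0,"dz":0.012,"wx":0,"wy":0,"wz":0,"gripper":-1},{"dx":0.01,"dy":0,"dz":0.027,"wx":0,"wy":0,"wz":0,"gripper":-1},{"dx":0.01,"dy":0,"dz":0.042,"wx":0,"wy":0,"wz":0,"gripper":-1},{"dx":0.01,"dy":0,"dz":0.057,"wx":0,"wy":0,"wz":0,"gripper":-1},{"dx":0.01,"dy":0,"dz":0.072,"wx":0,"wy":0,"wz":0,"gripper":-1},{"dx":0.01,"dy":0,"dz":0.1,"wx":0,"wy":0,"wz":0,"gripper":-1},{"dx":0.01,"dy":0,"dz":0.17,"wx":0,"wy":0,"wz":0,"gripper":-1},{"dx":0.01,"dy":0,"dz":0.27,"wx":0,"wy":0,"wz":0,"gripper":-1},{"dx":0.01,"dy":0,"dz":0.35,"wx":0,"wy":0,"wz":0,"gripper":-1},{"dx":0.01,"dy":0,"dz":0.38,"wx":0,"wy":0,"wz":0,"gripper":-1}])

```text
clock: 19.65
position: [0.4938, 0.1277, 0.2142]
tcp_rot: [-3.136, 0.002, -0.052]
wrist_force: [0.4, 0.1, -1.2]
width: 0.025
```

>>> drive_tool(moves=[{"dx":0.01,"dy":-0.08,"dz":0,"wx":0,"wy":0,"wz":0,"gripper":-1},{"dx":0.02,"dy":-0.2,"dz":0,"wx":0,"wy":0,"wz":0,"gripper":-1},{"dx":0.03,"dy":-0.35,"dz":0,"wx":0,"wy":0,"wz":0,"gripper":-1},{"dx":0.05,"dy":-0.5,"dz":0,"wx":0,"wy":0,"wz":0,"gripper":-1},{"dx":0.06,"dy":-0.65,"dz":0,"wx":0,"wy":0,"wz":0,"gripper":-1},{"dx":0.08,"dy":-0.8,"dz":0,"wx":0,"wy":0,"wz":0,"gripper":-1},{"dx":0.09,"dy":-0.92,"dz":0,"wx":0,"wy":0,"wz":0,"gripper":-1},{"dx":0.09,"dy":-1,"dz":0,"wx":0,"wy":0,"wz":0,"gripper":-1},{"dx":0.09,"dy":-1,"dz":0,"wx":0,"wy":0,"wz":0,"gripper":-1}])

```text
clock: 20.4
position: [0.5117, -0.075, 0.2139]
tcp_rot: [-3.137, 0.002, -0.055]
wrist_force: [-0.1, 0.4, -0.9]
width: 0.025
```

>>> drive_tool(moves=[{"dx":0.01,"dy":-0.08,"dz":0,"wx":0,"wy":0.003,"wz":0.002,"gripper":-1},{"dx":0.03,"dy":-0.2,"dz":0,"wx":0,"wy":0.003,"wz":0.002,"gripper":-1},{"dx":0.05,"dy":-0.35,"dz":0,"wx":0,"wy":0.003,"wz":0.002,"gripper":-1},{"dx":0.07,"dy":-0.5,"dz":0,"wx":0,"wy":0.003,"wz":0.002,"gripper":-1},{"dx":0.08,"dy":-0.63,"dz":0,"wx":0,"wy":0.003,"wz":0.002,"gripper":-1},{"dx":0.08,"dy":-0.72,"dz":0,"wx":0,"wy":0.003,"wz":0.002,"gripper":-1},{"dx":0.08,"dy":-0.765,"dz":0,"wx":0,"wy":0.003,"wz":0.002,"gripper":-1},{"dx":0.08,"dy":-0.765,"dz":0,"wx":0,"wy":0.003,"wz":0.002,"gripper":-1},{"dx":0.08,"dy":-0.765,"dz":0,"wx":0,"wy":0.003,"wz":0.002,"gripper":-1}])

```text
clock: 21.15
position: [0.5276, -0.227, 0.2135]
tcp_rot: [-3.136, 0.007, -0.052]
wrist_force: [-0.6, 0.2, -0.5]
width: 0.0251
```

>>> drive_tool(moves=[{"dx":0,"dy":-0.005,"dz":-0.1,"wx":0,"wy":0,"wz":0,"gripper":-1},{"dx":0,"dy":-0.005,"dz":-0.22,"wx":0,"wy":0,"wz":0,"gripper":-1},{"dx":0,"dy":-0.005,"dz":-0.34,"wx":0,"wy":0,"wz":0,"gripper":-1},{"dx":0,"dy":-0.005,"dz":-0.42,"wx":0,"wy":0,"wz":0,"gripper":-1},{"dx":0,"dy":-0.005,"dz":-0.48,"wx":0,"wy":0,"wz":0,"gripper":-1},{"dx":0,"dy":-0.005,"dz":-0.53,"wx":0,"wy":0,"wz":0,"gripper":-1},{"dx":0,"dy":-0.005,"dz":-0.58,"wx":0,"wy":0,"wz":0,"gripper":-1},{"dx":0,"dy":-0.005,"dz":-0.62,"wx":0,"wy":0,"wz":0,"gripper":-1},{"dx":0,"dy":-0.005,"dz":-0.66,"wx":0,"wy":0,"wz":0,"gripper":-1},{"dx":0,"dy":-0.005,"dz":-0.69,"wx":0,"wy":0,"wz":0,"gripper":-1},{"dx":0,"dy":-0.005,"dz":-0.705,"wx":0,"wy":0,"wz":0,"gripper":-1},{"dx":0,"dy":-0.005,"dz":-0.71,"wx":0,"wy":0,"wz":0,"gripper":-1}])

```text
clock: 22.15
position: [0.5275, -0.2279, 0.0711]
tcp_rot: [-3.136, 0.008, -0.052]
wrist_force: [-0.1, -0.3, -1.8]
width: 0.0254
```

>>> drive_tool(moves=[{"dx":0,"dy":0,"dz":-0.006,"wx":0,"wy":0,"wz":0,"gripper":-1},{"dx":0,"dy":0,"dz":-0.01,"wx":0,"wy":0,"wz":0,"gripper":-1},{"dx":0,"dy":0,"dz":-0.012,"wx":0,"wy":0,"wz":0,"gripper":-1},{"dx":0,"dy":0,"dz":-0.012,"wx":0,"wy":0,"wz":0,"gripper":-1}])

```text
clock: 22.48
position: [0.5276, -0.2281, 0.0689]
tcp_rot: [-3.136, 0.007, -0.052]
wrist_force: [0.6, 1.0, -1.6]
width: 0.0252
```

>>> drive_tool(moves=[{"dx":0,"dy":0,"dz":-0.003,"wx":0,"wy":0,"wz":0,"gripper":1},{"dx":0,"dy":0,"dz":-0.003,"wx":0,"wy":0,"wz":0,"gripper":1},{"dx":0,"dy":0,"dz":-0.003,"wx":0,"wy":0,"wz":0,"gripper":1},{"dx":0,"dy":0,"dz":-0.003,"wx":0,"wy":0,"wz":0,"gripper":1},{"dx":0,"dy":0,"dz":-0.003,"wx":0,"wy":0,"wz":0,"gripper":1},{"dx":0,"dy":0,"dz":-0.003,"wx":0,"wy":0,"wz":0,"gripper":1},{"dx":0,"dy":0,"dz":-0.003,"wx":0,"wy":0,"wz":0,"gripper":1},{"dx":0,"dy":0,"dz":-0.003,"wx":0,"wy":0,"wz":0,"gripper":1}])

```text
clock: 23.15
position: [0.5276, -0.2281, 0.0683]
tcp_rot: [-3.136, 0.007, -0.052]
wrist_force: [0.8, 0.5, 0.0]
width: 0.0857
```

Released. I lift straight up and back off to the earlier viewing pose.

>>> drive_tool(moves=[{"dx":0,"dy":0,"dz":0.1,"wx":0,"wy":0,"wz":0,"gripper":1},{"dx":0,"dy":0,"dz":0.25,"wx":0,"wy":0,"wz":0,"gripper":1},{"dx":0,"dy":0,"dz":0.42,"wx":0,"wy":0,"wz":0,"gripper":1},{"dx":0,"dy":0,"dz":0.6,"wx":0,"wy":0,"wz":0,"gripper":1},{"dx":-0.1,"dy":0.05,"dz":0.75,"wx":0,"wy":0,"wz":0,"gripper":1},{"dx":-0.25,"dy":0.15,"dz":0.82,"wx":0,"wy":0,"wz":0,"gripper":1},{"dx":-0.4,"dy":0.3,"dz":0.82,"wx":0,"wy":0,"wz":0,"gripper":1},{"dx":-0.5,"dy":0.5,"dz":0.82,"wx":0,"wy":0,"wz":0,"gripper":1},{"dx":-0.5,"dy":0.5,"dz":0.82,"wx":0,"wy":0,"wz":0,"gripper":1},{"dx":-0.5,"dy":0.5,"dz":0.82,"wx":0,"wy":0,"wz":0,"gripper":1}])

```text
clock: 23.98
position: [0.4268, -0.1266, 0.2324]
tcp_rot: [-3.136, 0.007, -0.05]
wrist_force: [-0.3, 0.5, -0.2]
width: 0.0857
```

Run:
```python
from h import *
T=pose(); print(T[:3,3]); t=cams.snapshot('top'); s=cams.snapshot('side'); w=cams.snapshot('wrist'); cv2.imwrite('pics/t10.png',t); np.save('T10',T)
o=np.zeros((600,800,3),'uint8'); e=lambda a,k:np.clip(cv2.resize(a,None,fx=k,fy=k,interpolation=cv2.INTER_CUBIC)*1.5,0,255)
o[:270,:660]=e(t[170:260,175:395],3); o[280:580,:380]=e(s[130:280,220:410],2); cv2.imwrite('pics/w10.png',w); o[280:595,380:800]=e(w,.75)
cv2.imwrite('pics/c10.png',o)
```

```text
[ 0.42678923 -0.12659381  0.23235668]
```

View pics/c10.png

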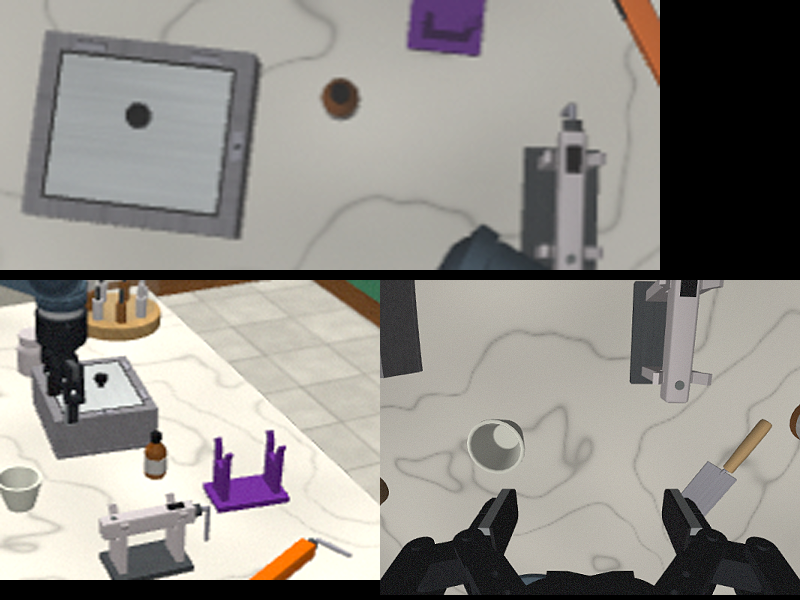

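The views show the probe seated in its slots as at the start, the lid flush, and the bystanders where they stood. I hand in.

```bash
python3 -c "
from station import bot,telemetry
bot.close_job(); print(telemetry.state()['clock'])"
```

```text
the job is handed in; nothing more can be done
the job is handed in; nothing more can be done
```

I shut the lid, ran the probe along the whole joint, laid the probe back in its cradle and handed the job in at about 24 s of the 72 s. The hand-in reports no verdict, so the results below are from my own readings.

- **Lid:** I pressed it down to its hard stop, feeling about 14 N at z 0.080. It looked flush in all three views then, and in the last top and side views.
- **Joint run:** The measured joint fitted its given size: front edge 179.9 mm against 180, and plate 72.2 mm beyond the corner against 72. The tip ran at 36 to 43 mm/s. Where I checked, at the start, twice on the front edge, at the front right corner and near the end, its calculated position was within 2 mm of the line sideways and about 7 to 9 mm above the rim. No pressing on the box showed in the wrist force.
- **Disagreement:** The side view put the tip 1 to 3 mm lower than my calculation, so I kept that much clearance.
- **Probe put back:** I released it at the pose where I had gripped it, within 1 mm. The last views show it level in both slots, the gripper clear, and no bystander that I could see had moved. This last check was by eye; I did not measure the probe's final pose in numbers.

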